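# Replace the short core plug in a test set

## Robot

A 6-joint arm with a two-finger parallel gripper is mounted at the origin on a cart in front of the work surface, level with it; the furniture and walls round the work are solid. World frame = base frame: x ahead of the robot, y to its left, z up, the work surface at z = 0. Lengths are in m, angles in rad, forces in N, time in s.
With the tool pointing down it reaches from about 0.2 to 0.875 m from the base axis. Payload 3.4 kg.
Tool frame: the origin (TCP) lies midway between the tips of the shut fingers; the grasp point (between the pads) lies 19 mm behind it; z points along the fingers, y is the direction in which the jaws open and shut (so a half turn about z gives the same grasp; the last joint's range is limited). The gripper opens to 94 mm and grips with 3 to 60 N. Pads are 16 mm wide; open, the fingers measure 119 mm over their backs; the gripper's body (75 mm by 177 mm) begins 78 mm behind the grasp point.
Start: joints at [-1.359, 0.276, 1.505, -0, 1.361, -0.121], TCP at [0.188, -0.543, 0.205] pointing down, gripper open.
Joint ranges: [-2.89, 2.89], [-0.75, 2.08], [0.22, 2.7], [-1.18, 4.32], [0.11, 2.71], [-2.7, 2.7]. Speed limits (rad/s): [2.57, 2.57, 3.14, 3.14, 3.14, 3.14].

## Interface

Orientations are given as [roll, pitch, yaw] about the fixed x, y, z axes, in that order (R = Rz(yaw) Ry(pitch) Rx(roll)).
In Python, from bench import state, imaging, workorder gives the robot as it stands.
- The arm moves only by the tool servo_tool, never from a script. Its argument "steps" is a list of rows, each a list of 6 numbers: the shift along the tool's x, y, z normalised to -1 to 1, where 1 is 200 mm, then the turn, a rotation vector about the tool's x, y, z normalised to -1 to 1, where 1 is 120 degrees. In form: [[dx, dy, dz, ax, ay, az], ...]. A call has 1 to 12 rows; each row shifts and turns the commanded pose from where the row before left it, along the tool's axes as they then stand; what a row does not reach is not made up. A row lasts 1/12 s, in which the tool goes at most 41.7 mm and 7.16 degrees, less where a joint would pass 70% of its speed; a pose out of reach is approached as far as the arm can. A call with a number of a shift or a turn outside -1 to 1 is refused whole. A call with a gripper value outside its range is refused whole. "jaw" is the closure, from 0 (fully open) to 1 (shut), set as the call begins (left out, the last holds). The fingers move at their own pace and stop on an object; "newtons" is the grip in N (left out, the last holds). Time passes only in rows, so rows that do not move let the fingers close. It gives the time, the measured TCP pose, the force and the opening at its end, in the units of the state.
- state(): the state, without advancing time (a new reading comes with each control period).
- imaging.grab_frame(name): name is "scene" or "top" or "wrist"; returns a dict with "img" (480x640x3 uint8, blue, green, red), "z_map" (480x640 float32, m along the optical axis (not along the pixel's ray), 0 where there is no reading), "vfov" (degrees; the focal length in pixels is half the picture's height over the tangent of half this angle, whatever the lens; pixels are square), "cx", "cy" (the principal point, pixels), "R" (3x3) and "t" (3): a world point X has camera coordinates R X + t. Camera axes: x right, y down, z forward; pixel columns grow to the right and rows downward; lengths in m; the calibration is good to about 2 mm. A picture is of the moment at which its call begins.
- workorder.sign_off(): hands the job in, once; it reports no verdict.
The state is a dict: "time": time; "joint_pos": joint angles; "joint_vel": joint speeds; "effort": joint torques, N m; "eef_pos": TCP position; "ee_rot": TCP orientation; "ft_force": force on the tool from outside, world axes, zero at the start; "moment": the same for the moment, N m; "width": finger opening in m.
Only numpy, scipy, OpenCV 4.12 (cv2) and the standard library are available. Lean on these libraries where they do the work, as an engineer would, in place of code of your own. Each camera call takes 0.05 s, during which the arm holds its last target.

## Task

The left-hand timber rack holds a test set of four rock core plugs that should all be the same size, but one has been cut too short. Lay the short plug down in a free groove of the spares rack on the right, and lay the one spare that matches the other three in length and thickness into the place it leaves in the set, fully down in the groove between the end rails. Set the plugs down gently, without dropping them, and leave the other plugs and everything else where they are.

Things in the scene. Friction and masses are not known exactly. Their poses are not given: they have to be found in the camera images.
- set_rack: Timber rack of the test set, fixed, on the robot's left: board 262 x 89 x 8 mm, origin under its centre at worktop height. Four V grooves, 62 mm apart along its x, each running along its y; sides slope 30 degrees, 6 mm high. A rail at each groove end, 12 mm thick, top 22 mm above the worktop, 65 mm clear between: 60 mm plugs go down, longer ones do not. 32 mm free between neighbouring plugs.
- spares_rack: Timber rack of the spares, fixed, on the robot's right, built like the set rack but deeper: board 262 x 114 x 8 mm, the same four grooves 62 mm apart along its x, running along its y, 90 mm clear between the rails. Origin under its centre at worktop height. Three grooves hold a spare each, one is empty.
- plug_a: Loose drilled core plug of grey banded stone, a cylinder with sawn flat ends, lying level in a groove. Origin at its middle; its axis is the body's own y. 30 mm in diameter, 60 mm long, about 0.1 kg. One of the three right plugs of the set, in any of the set rack's grooves; stays where it is.
- plug_b: Loose drilled core plug of grey banded stone, a cylinder with sawn flat ends, lying level in a groove. Origin at its middle; its axis is the body's own y. 30 mm in diameter, 60 mm long, about 0.1 kg. One of the three right plugs of the set, in any of the set rack's grooves; stays where it is.
- plug_c: Loose drilled core plug of grey banded stone, a cylinder with sawn flat ends, lying level in a groove. Origin at its middle; its axis is the body's own y. 30 mm in diameter, 60 mm long, about 0.1 kg. One of the three right plugs of the set, in any of the set rack's grooves; stays where it is.
- plug_short: Loose drilled core plug of grey banded stone, a cylinder with sawn flat ends, lying level in a groove. Origin at its middle; its axis is the body's own y. 30 mm in diameter but only 42 mm long, about 75 g: the wrong part of the set, in any of the set rack's grooves.
- spare_match: Loose drilled core plug of grey banded stone, a cylinder with sawn flat ends, lying level in a groove. Origin at its middle; its axis is the body's own y. 30 mm in diameter, 60 mm long, about 0.1 kg: the spare that matches the set, in any of the first three grooves of the spares rack.
- spare_long: Loose drilled core plug of grey banded stone, a cylinder with sawn flat ends, lying level in a groove. Origin at its middle; its axis is the body's own y. 30 mm in diameter, 80 mm long, about 0.14 kg: a spare not yet trimmed, in any of the first three grooves of the spares rack; stays where it is.
- spare_thin: Loose drilled core plug of grey banded stone, a cylinder with sawn flat ends, lying level in a groove. Origin at its middle; its axis is the body's own y. Only 22 mm in diameter, 60 mm long, about 57 g: a spare of a smaller core size, in any of the first three grooves of the spares rack; its axis lies 21 mm above the worktop; stays where it is.
- tin: Plain tin, 66 mm across, 83 mm tall, standing loose behind the paper carton. Origin at the centre of its underside. To be left alone. (The open paper carton, 220 x 310 mm and 105 mm tall, is fixed between the two racks: carry things over it.)
- wash_bottle: White wash bottle with a bent spout, 59 x 88 mm, 178 mm tall, standing loose behind the paper carton. Origin at the centre of its underside. To be left alone.
- sample_tube_rack: Small wooden rack full of capped vials, 48 x 112 mm, 65 mm tall, standing loose behind the paper carton. Origin at the centre of its underside. To be left alone.
- set_rack_groove0 (a point): Middle of groove 0 of the set rack (-93 mm along the rack's x), at the height of the axis of a 30 mm plug that lies fully down in it (25 mm above the worktop, 17 mm above the board). Axes as the rack's.
- spares_rack_groove0 (a point): Middle of groove 0 of the spares rack (-93 mm along the rack's x), at the height of the axis of a 30 mm plug lying in it (25 mm above the worktop). Axes as the rack's. Holds a spare at the start.
- set_rack_groove1 (a point): Middle of groove 1 of the set rack (-31 mm along the rack's x), at the height of the axis of a 30 mm plug that lies fully down in it (25 mm above the worktop, 17 mm above the board). Axes as the rack's.
- spares_rack_groove1 (a point): Middle of groove 1 of the spares rack (-31 mm along the rack's x), at the height of the axis of a 30 mm plug lying in it (25 mm above the worktop). Axes as the rack's. Holds a spare at the start.
- set_rack_groove2 (a point): Middle of groove 2 of the set rack (+31 mm along the rack's x), at the height of the axis of a 30 mm plug that lies fully down in it (25 mm above the worktop, 17 mm above the board). Axes as the rack's.
- spares_rack_groove2 (a point): Middle of groove 2 of the spares rack (+31 mm along the rack's x), at the height of the axis of a 30 mm plug lying in it (25 mm above the worktop). Axes as the rack's. Holds a spare at the start.
- set_rack_groove3 (a point): Middle of groove 3 of the set rack (+93 mm along the rack's x), at the height of the axis of a 30 mm plug that lies fully down in it (25 mm above the worktop, 17 mm above the board). Axes as the rack's.
- spares_rack_groove3 (a point): Middle of groove 3 of the spares rack (+93 mm along the rack's x), at the height of the axis of a 30 mm plug lying in it (25 mm above the worktop). Axes as the rack's. This one is empty at the start.
There are look-alikes about, which are no part of the job. What is shaped like the plug_short but pink or red is not meant. Leave any pink or purple look-alike of the spare_match alone.

How it is judged:
By the outcome, as a careful person would: the job done as asked, in the order asked, and still so for the second after the job is handed in, with the robot touching nothing.
It also fails if it takes over 69 s, if anything falls off the work surface, if the arm or the gripper's body presses on something with over 40 N, if the wrist force passes 120 N, or if a joint passes its speed limit or range.

## Working session

There is one attempt and no reset: what is moved stays moved. The work goes in short steps, Python scripts to look and compute and a tool call to move; the robot and the scene stay as the last step left them, time stands still between calls to the robot, and variables do not carry over. Pictures are saved under pics/ and viewed, and the job is handed in when it is done.

Besides the shell and the picture viewer there is one more tool, called after ">>>" in YAML: its name, and indented under it one key for each argument. servo_tool: Moves the arm, as the interface text tells. Scaled input: -1 to 1 covers 200 mm each way for a shift and 120 degrees each way for a turn. Its arguments: {"type":"object","properties":{"steps":{"type":"array","items":{"type":"array","items":{"type":"number","minimum":-1,"maximum":1}}},"jaw":{"type":"number"},"newtons":{"type":"number"}},"required":["steps"]}

```bash
mkdir -p pics; ls; python3 - <<'E'
from bench import state, imaging
import cv2,numpy as np
print(state())
for n in("scene","top"):
    f=imaging.grab_frame(n); cv2.imwrite(f"pics/{n}0.png",f["img"]); np.savez(f"{n}0.npz",**f)
    print(n,f["vfov"],f["cx"],f["cy"],f["R"],f["t"])
E
```

```text
pics
{'time': 0.0, 'joint_pos': array([-1.35896729e+00,  2.76598109e-01,  1.50608998e+00, -4.77250181e-05,
        1.36068592e+00, -1.20976077e-01]), 'joint_vel': array([-2.07840070e-03, -5.45350560e-04, -5.20874756e-05,  7.35451603e-04,
        7.45174627e-04, -3.45001674e-04]), 'effort': array([ 1.75154389e-05, -4.04590845e+01, -2.37231320e+01,  6.97009801e-02,
        3.46282020e-02, -1.50683509e-04]), 'eef_pos': array([ 0.18772414, -0.54291186,  0.20462016]), 'ee_rot': array([-3.13981869e+00, -1.68659208e-04,  3.32814955e-01]), 'ft_force': array([ 0.94185606,  0.33444062, -0.0966724 ]), 'moment': array([-0.01632011, -0.03094884,  0.0311064 ]), 'width': 0.09365312999018366}
scene 47.11967873853902 323.3212947644364 244.79611614275524 [[-0.68621264 -0.72732806 -0.01030057]
 [-0.55251912  0.53039139 -0.64296781]
 [ 0.47311186 -0.43552138 -0.76582394]] [0.37621293 0.3057834  1.08821898]
top 55.23514770661602 318.41857851233425 235.45815158000707 [[ 0.00293815 -0.99992696  0.01172371]
 [-0.99357482 -0.0042455  -0.11309752]
 [ 0.11313903 -0.01131609 -0.99351472]] [0.0262751  0.52674791 1.24828207]
```

View pics/scene0.png

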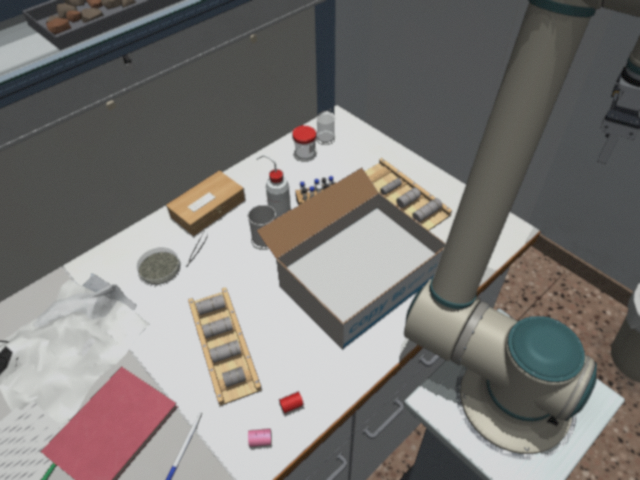

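View pics/top0.png

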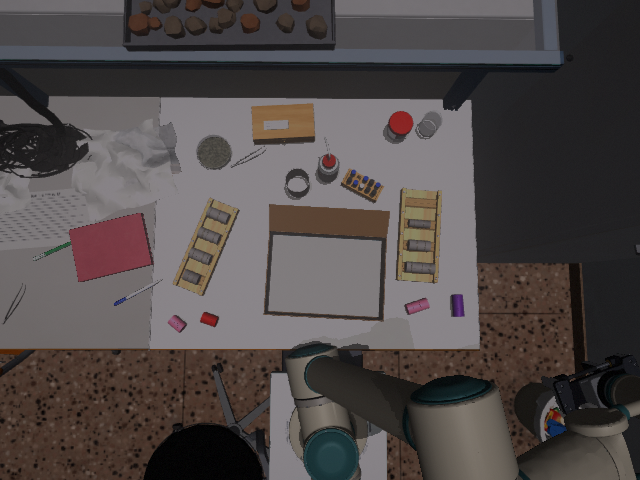

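```bash
cat > h.py <<'E'
import numpy as np,cv2
def load(n): return dict(np.load(n))
def cloud(f):
    fl=240/np.tan(np.radians(f["vfov"])/2); z=f["z_map"]
    v,u=np.mgrid[0:480,0:640]
    P=np.stack([(u-f["cx"])*z/fl,(v-f["cy"])*z/fl,z],-1)
    W=(P-f["t"])@f["R"]; W[z==0]=np.nan
    return W
def proj(f,X):
    fl=240/np.tan(np.radians(f["vfov"])/2); c=f["R"]@np.asarray(X)+f["t"]
    return c[0]*fl/c[2]+float(f["cx"]),c[1]*fl/c[2]+float(f["cy"])
E
python3 - <<'E'
from h import *
f=load("top0.npz");W=cloud(f)
im=f["img"]
a=cv2.resize(im[190:300,165:245],None,fx=5,fy=5,interpolation=cv2.INTER_CUBIC)
b=cv2.resize(im[180:290,385:455],None,fx=5,fy=5,interpolation=cv2.INTER_CUBIC)
cv2.imwrite("pics/crop.png",np.hstack([a,b]))
for p in[(300,345),(420,350),(300,210),(329,222),(370,222),(330,275),(268,275),(386,275),(326,233),(420,235),(206,246),(298,180),(329,160),(329,140),(362,185),(283,105)]:
    print(p,W[p[1],p[0]].round(3))
# carton extents
m=(W[...,2]>0.06)&(np.abs(W[...,1])<0.25)&(W[...,0]>.2)&(W[...,0]<.75)
for y in range(200,325,8): print(y,[tuple(W[y,x].round(2)) for x in (268,300,329,360,386)])
# plugs and racks
for n,(u0,u1,v0,v1) in {"set":(165,245,190,300),"sp":(385,455,180,290)}.items():
    S=W[v0:v1,u0:u1].reshape(-1,3); S=S[(S[:,2]>.005)]
    c,sz,a=cv2.minAreaRect(S[:,:2].astype(np.float32)*1000); print(n,c,sz,a)
E
```

```text
(300, 345) [0.224 0.078 0.001]
(420, 350) [ 0.211 -0.255  0.003]
(300, 210) [0.58  0.077 0.137]
(329, 222) [0.551 0.002 0.122]
(370, 222) [ 0.552 -0.104  0.124]
(330, 275) [ 0.416 -0.003  0.06 ]
(268, 275) [0.415 0.162 0.076]
(386, 275) [ 0.418 -0.164 -0.001]
(326, 233) [0.524 0.009 0.106]
(420, 235) [ 0.532 -0.261  0.007]
(206, 246) [0.498 0.344 0.01 ]
(298, 180) [0.69  0.087 0.003]
(329, 160) [0.71  0.003 0.143]
(329, 140) [ 0.81  -0.002  0.001]
(362, 185) [ 0.663 -0.091  0.065]
(283, 105) [0.897 0.13  0.047]
200 [(np.float64(0.63), np.float64(0.17), np.float64(0.01)), (np.float64(0.63), np.float64(0.08), np.float64(-0.0)), (np.float64(0.63), np.float64(-0.0), np.float64(0.0)), (np.float64(0.63), np.float64(-0.09), np.float64(-0.0)), (np.float64(0.63), np.float64(-0.17), np.float64(0.0))]
208 [(np.float64(0.61), np.float64(0.17), np.float64(0.0)), (np.float64(0.58), np.float64(0.08), np.float64(0.14)), (np.float64(0.59), np.float64(0.0), np.float64(0.14)), (np.float64(0.61), np.float64(-0.09), np.float64(0.01)), (np.float64(0.61), np.float64(-0.17), np.float64(0.0))]
216 [(np.float
[... 3492 characters left out ...]
0.32), np.float64(0.08), np.float64(0.06)), (np.float64(0.32), np.float64(-0.0), np.float64(0.06)), (np.float64(0.32), np.float64(-0.08), np.float64(0.06)), (np.float64(0.32), np.float64(-0.16), np.float64(0.0))]
320 [(np.float64(0.29), np.float64(0.17), np.float64(0.0)), (np.float64(0.29), np.float64(0.08), np.float64(-0.0)), (np.float64(0.29), np.float64(-0.0), np.float64(0.0)), (np.float64(0.29), np.float64(-0.09), np.float64(0.0)), (np.float64(0.29), np.float64(-0.16), np.float64(0.0))]
set (504.12286376953125, 350.8048095703125) (311.9151611328125, 225.16111755371094) 1.1729300022125244
sp (535.4722290039062, -249.71087646484375) (312.4844970703125, 217.6586151123047) 0.1649789661169052
```

View pics/crop.png

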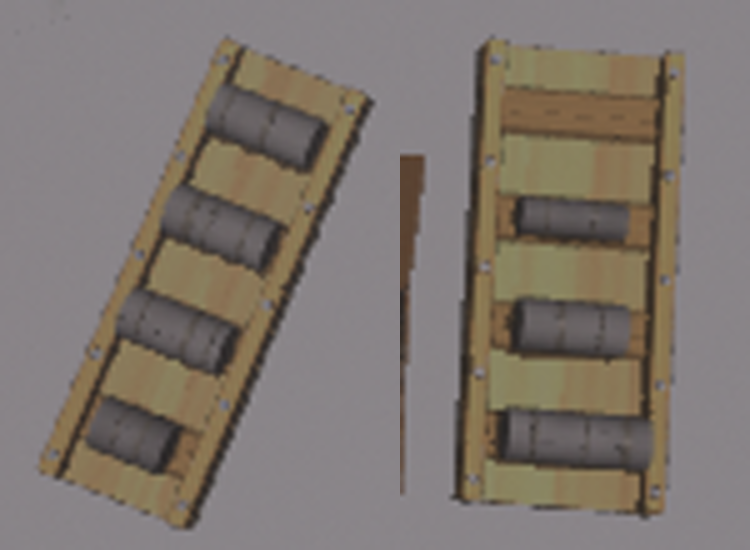

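```bash
cat >> h.py <<'E'
def onplane(f,u,v,z):
    fl=240/np.tan(np.radians(f["vfov"])/2)
    u=np.asarray(u,float);v=np.asarray(v,float)
    d=np.stack([(u-f["cx"])/fl,(v-f["cy"])/fl,np.ones_like(u)],-1)@f["R"]
    C=-f["R"].T@f["t"]
    return C+d*((z-C[2])/d[...,2])[...,None]
E
python3 - <<'E'
from h import *
f=load("top0.npz");im=f["img"];hsv=cv2.cvtColor(im,cv2.COLOR_BGR2HSV)
print("cam",-f["R"].T@f["t"])
for n,(u0,u1,v0,v1) in {"set":(165,245,190,300),"sp":(385,455,180,290)}.items():
    h=hsv[v0:v1,u0:u1]; m=((h[...,1]>60)&(h[...,2]>60)).astype(np.uint8)
    k,l,st,c=cv2.connectedComponentsWithStats(m)
    i=1+st[1:,4].argmax(); v,u=np.nonzero(l==i)
    P=onplane(f,u+u0,v+v0,.018)
    print(n,cv2.minAreaRect(P[:,:2].astype(np.float32)*1000))
    # plugs: grey pixels inside hull
    hull=cv2.convexHull(np.stack([u,v],1).astype(np.int32)); M=np.zeros_like(m); cv2.fillConvexPoly(M,hull,1); M=cv2.erode(M,np.ones((3,3)))
    g=((h[...,1]<45)&(M>0)).astype(np.uint8); g=cv2.morphologyEx(g,cv2.MORPH_OPEN,np.ones((3,3)))
    k,l,st,c=cv2.connectedComponentsWithStats(g)
    for i in range(1,k):
        if st[i,4]<60: continue
        v,u=np.nonzero(l==i); P=onplane(f,u+u0,v+v0,.03); print(" plug",(c[i]+[u0,v0]).round(1),cv2.minAreaRect(P[:,:2].astype(np.float32)*1000))
E
```

```text
cam [0.38205683 0.04263516 1.29945246]
set ((497.25323486328125, 343.16766357421875), (91.30615997314453, 261.3255615234375), 68.5758056640625)
 plug [217.5 214.6] ((584.0413818359375, 310.1322326660156), (64.67608642578125, 29.098356246948242), 68.39781188964844)
 plug [208.4 234.9] ((527.099365234375, 333.372314453125), (65.01895141601562, 29.260395050048828), 69.02796936035156)
 plug [199.6 255.6] ((469.0706787109375, 356.228515625), (64.70661163330078, 28.474023818969727), 68.53045654296875)
 plug [191.  276.6] ((411.149658203125, 378.2405090332031), (46.19331359863281, 28.67325210571289), 68.61672973632812)
sp ((531.697509765625, -255.04165649414062), (116.538330078125, 261.13043212890625), 85.8659896850586)
 plug [418.7 223.4] ((561.7349853515625, -252.08778381347656), (58.99490737915039, 19.866943359375), 88.89998626708984)
 plug [418.9 245. ] ((500.8601379394531, -251.9440460205078), (62.2203483581543, 27.46988296508789), 85.45144653320312)
 plug [419.5 267.4] ((438.94635009765625, -252.19345092773438), (81.08711242675781, 28.12272071838379), 87.02313995361328)
```

Candidates seen in the top picture, by pixel:
- **Set plugs:** (217,215), (208,235) and (200,256) are about 60 mm long. (191,277) is about 42 mm long, so it is plug_short.
- **Spares:** (419,223) is thin, (419,245) is 30 x 60 mm so it is spare_match, and (420,267) is 80 mm long.
- **Look-alikes to leave:** pink (177,323), red (209,320), pink (417,306), purple (458,305).
- **Free groove:** (421,203), at the far end of the spares rack.

The close crop agrees with these choices. Next I turn the tool to the set rack's yaw and move above the short plug.

>>> servo_tool:
  steps:
    - [0,0,0,0,0,-0.059]
    - [0,0,0,0,0,-0.059]
    - [0,0,0,0,0,-0.059]
    - [0,0,0,0,0,-0.059]
    - [0,0,0,0,0,-0.059]
    - [0,0,0,0,0,-0.059]
    - [0,0,0,0,0,-0.059]
  jaw: 0.45
  newtons: 20

```text
time: 0.68
eef_pos: [0.1878, -0.5431, 0.2049]
ee_rot: [-3.141, -0.001, 1.204]
ft_force: [0.4, 0.1, -0.3]
width: 0.0525
```

>>> servo_tool:
  steps:
    - [0.195,-0.027,-0.01,0,0,0]
    - [0.195,-0.027,-0.01,0,0,0]
    - [0.195,-0.027,-0.01,0,0,0]
    - [0.195,-0.027,-0.01,0,0,0]
    - [0.195,-0.027,-0.01,0,0,0]
    - [0.195,-0.027,-0.01,0,0,0]
    - [0.195,-0.027,-0.01,0,0,0]
    - [0.195,-0.027,-0.01,0,0,0]
    - [0.195,-0.027,-0.01,0,0,0]
    - [0.195,-0.027,-0.01,0,0,0]
    - [0.195,-0.027,-0.01,0,0,0]
    - [0.195,-0.027,-0.01,0,0,0]

```text
time: 1.68
eef_pos: [0.2976, -0.0822, 0.2295]
ee_rot: [3.141, 0.0, 1.197]
ft_force: [0.8, -0.3, -0.5]
width: 0.0516
```

>>> servo_tool:
  steps:
    - [0.195,-0.027,-0.01,0,0,0]
    - [0.195,-0.027,-0.01,0,0,0]
    - [0.195,-0.027,-0.01,0,0,0]
    - [0.195,-0.027,-0.01,0,0,0]
    - [0.195,-0.027,-0.01,0,0,0]
    - [0.195,-0.027,-0.01,0,0,0]
    - [0.195,-0.027,-0.01,0,0,0]
    - [0.195,-0.027,-0.01,0,0,0]
    - [0.195,-0.027,-0.01,0,0,0]
    - [0.195,-0.027,-0.01,0,0,0]
    - [0.195,-0.027,-0.01,0,0,0]
    - [0,0,0,0,0,0]

```text
time: 2.68
eef_pos: [0.4006, 0.3436, 0.2505]
ee_rot: [-3.141, -0.004, 1.202]
ft_force: [-0.5, -0.2, -0.0]
width: 0.0517
```

```bash
python3 - <<'E'
from bench import state, imaging
from h import *
f=imaging.grab_frame("wrist"); np.savez("w1.npz",**f); cv2.imwrite("pics/w1.png",f["img"])
print("cam",-f["R"].T@f["t"],f["vfov"]); print(state()["eef_pos"],state()["ee_rot"])
print(proj(f,[.411,.378,.03]))
E
```

```text
cam [0.42519701 0.40669124 0.43038944] 65.00086324388087
[0.39938849 0.34001694 0.25027017] [-3.14058274e+00  5.06426111e-04  1.20178009e+00]
(np.float64(314.4068365034634), np.float64(185.13138581821528))
```

View pics/w1.png

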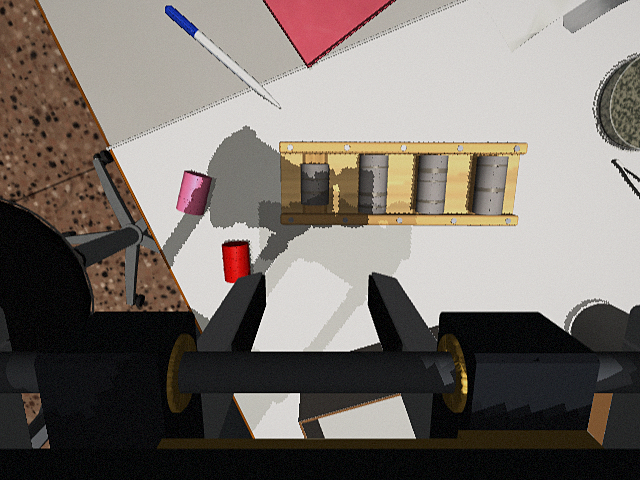

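The wrist view shows the set rack with the short plug at (314,184), between rails at rows 148 and 219. The red look-alike at (236,261) and the pink one at (194,193) lie outside the rack. I'll measure it precisely.

```bash
cat >> h.py <<'E'
def rackfit(f,box,zr=.022):
    u0,u1,v0,v1=box; im=f["img"]; h=cv2.cvtColor(im,cv2.COLOR_BGR2HSV)[v0:v1,u0:u1]
    m=((h[...,1]>60)&(h[...,2]>60)).astype(np.uint8)
    W=cloud(f)[v0:v1,u0:u1]; m[~(W[...,2]<.05)]=0
    m=cv2.morphologyEx(m,cv2.MORPH_OPEN,np.ones((3,3)))
    k,l,st,c=cv2.connectedComponentsWithStats(m); i=1+st[1:,4].argmax(); v,u=np.nonzero(l==i)
    r=cv2.minAreaRect(onplane(f,u+u0,v+v0,zr)[:,:2].astype(np.float32)*1000)
    return r
E
python3 - <<'E'
from h import *
f=load("w1.npz");W=cloud(f)
print(rackfit(f,(265,540,130,240)))
# height map profile along rack x through center
c=np.array([.497,.3432]);a=np.radians(-21.45);ex=np.array([np.cos(a),np.sin(a)]);ey=np.array([-ex[1],ex[0]])
S=W[130:240,265:540].reshape(-1,3);d=S[:,:2]-c;X=d@ex;Y=d@ey
for x in np.arange(-.132,.133,.004):
    m=(abs(X-x)<.002)&(abs(Y)<.015); print(round(x*1000),(np.nanmedian(S[m,2])*1000).round(1) if m.any() else None,end="; ")
print()
for y in np.arange(-.05,.051,.002):
    m=(abs(Y-y)<.001)&(abs(X+.093)<.008); print(round(y*1000),(np.nanmedian(S[m,2])*1000).round(1) if m.any() else None,end="; ")
# fine plug fit
for xc in(-.093,-.031,.031,.093):
    m=(S[:,2]>.028)&(abs(X-xc)<.025)&(abs(Y)<.031)&(S[:,2]<.05)
    print(xc,cv2.minAreaRect(S[m,:2].astype(np.float32)*1000), "x",np.percentile(X[m],[2,50,98]).round(4),"y",np.percentile(Y[m],[1,50,99]).round(4),np.percentile(S[m,2],95))
E
```

```text
((497.5209045410156, 344.833251953125), (87.90327453613281, 260.31878662109375), 68.56566619873047)
-132 0.9; -128 8.4; -124 8.4; -120 8.4; -116 8.2; -112 8.3; -108 9.9; -104 35.0; -100 38.6; -96 40.2; -92 40.1; -88 39.6; -84 37.7; -80 33.3; -76 8.3; -72 8.2; -68 8.4; -64 8.4; -60 8.4; -56 8.3; -52 8.4; -48 8.3; -44 30.3; -40 37.0; -36 39.2; -32 40.3; -28 40.2; -24 38.6; -20 35.6; -16 31.6; -12 8.4; -8 8.5; -4 8.2; 0 8.3; 4 8.2; 8 8.3; 12 8.3; 16 10.4; 20 34.1; 24 38.4; 28 39.9; 32 40.2; 36 39.6; 40 37.7; 44 33.9; 48 None; 52 8.0; 56 8.1; 60 8.4; 64 8.1; 68 8.0; 72 8.3; 76 8.5; 80 27.0; 84 37.0; 88 39.2; 92 40.1; 96 40.1; 100 38.4; 104 36.2; 108 32.4; 112 None; 116 10.5; 120 8.3; 124 8.3; 128 8.2; 132 7.1; 
-50 0.3; -48 0.2; -46 None; -44 None; -42 21.1; -40 22.7; -38 22.6; -36 22.3; -34 22.2; -32 21.7; -30 12.0; -28 10.6; -26 10.6; -24 11.0; -22 10.8; -20 None; -18 39.8; -16 39.9; -14 39.5; -12 39.7; -10 39.4; -8 39.8; -6 39.8; -4 39.8; -2 39.8; 0 39.4; 2 39.5; 4 39.7; 6 39.4; 8 40.2; 10 40.3; 12 40.0; 14 39.7; 16 39.7; 18 39.5; 20 39.5; 22 39.5; 24 12.7; 26 10.7; 28 10.5; 30 10.4; 32 10.6; 34 20.7; 36 22.2; 38 22.4; 40 22.4; 42 22.3; 44 22.3; 46 21.1; 48 0.3; 50 -0.3; -0.093 ((411.6435852050781, 379.2356262207031), (41.43701934814453, 28.75615692138672), 68.50072479248047) x [-0.1069 -0.0931 -0.0787] y [-0.0178  0.0029  0.023 ] 0.04110115237284829
-0.031 ((468.6452331542969, 356.12750244140625), (57.251625061035156, 29.75712013244629), 68.84306335449219) x [-0.0449 -0.0325 -0.0178] y [-0.026   0.0027  0.0302] 0.04105152729924432
0.031 ((525.8615112304688, 333.9336853027344), (57.43901443481445, 29.187891006469727), 68.67402648925781) x [0.0169 0.0277 0.0437] y [-0.0263  0.0028  0.0306] 0.040987619153427114
0.093 ((583.8477172851562, 310.8550109863281), (58.73067092895508, 30.352235794067383), 69.1459732055664) x [0.0787 0.0886 0.1049] y [-0.027   0.0028  0.0309] 0.04083096238655745
```

>>> servo_tool:
  steps:
    - [0.102,-0.007,0,0,0,0.003]
    - [0.102,-0.007,0,0,0,0]
    - [0,0,0.15,0,0,0]
    - [0,0,0.15,0,0,0]
    - [0,0,0.15,0,0,0]
    - [0,0,0.15,0,0,0]
    - [0,0,0.15,0,0,0]
    - [0,0,0.1,0,0,0]
    - [0,0,0.05,0,0,0]
    - [0,0,0,0,0,0]
    - [0,0,0,0,0,0]

```text
time: 3.65
eef_pos: [0.4117, 0.3755, 0.0718]
ee_rot: [3.141, 0.0, 1.191]
ft_force: [0.0, 0.1, 0.3]
width: 0.0518
```

```bash
python3 - <<'E'
from bench import state, imaging
from h import *
f=imaging.grab_frame("wrist"); cv2.imwrite("pics/w2.png",f["img"])
s=state();print(s["eef_pos"],s["ee_rot"],s["ft_force"])
E
```

```text
[0.41231738 0.37616447 0.07263847] [ 3.14038938e+00 -1.53203661e-03  1.19102435e+00] [-0.33176673  0.07436674  0.77693832]
```

View pics/w2.png

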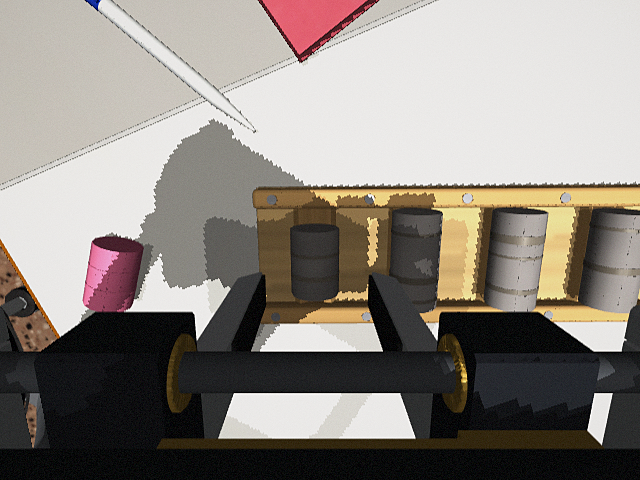

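The short plug at (315,262) is centred between the fingers at (265,280) and (370,280). I'll descend and grip.

>>> servo_tool:
  steps:
    - [0.014,-0.006,0.1,0,0,0]
    - [0,0,0.1,0,0,0]
    - [0,0,0.06,0,0,0]
    - [0,0,0.03,0,0,0]
    - [0,0,0,0,0,0]
    - [0,0,0,0,0,0]

```text
time: 4.2
eef_pos: [0.4123, 0.3797, 0.0146]
ee_rot: [3.14, -0.002, 1.191]
ft_force: [-0.6, -0.3, -0.5]
width: 0.0512
```

>>> servo_tool:
  steps:
    - [0,0,0,0,0,0]
    - [0,0,0,0,0,0]
    - [0,0,0,0,0,0]
    - [0,0,0,0,0,0]
    - [0,0,0,0,0,0]
    - [0,0,0,0,0,0]
    - [0,0,0,0,0,0]
    - [0,0,0,0,0,0]
  jaw: 0.8
  newtons: 20

```text
time: 4.87
eef_pos: [0.4118, 0.3794, 0.0141]
ee_rot: [3.141, -0.001, 1.192]
ft_force: [0.1, -0.2, 5.9]
width: 0.0292
```

>>> servo_tool:
  steps:
    - [0,0,-0.03,0,0,0]
    - [0,0,-0.06,0,0,0]
    - [0,0,-0.12,0,0,0]
    - [0,0,-0.15,0,0,0]
    - [0,0,-0.18,0,0,0]
    - [0,0,-0.18,0,0,0]
    - [0,0,-0.18,0,0,0]
    - [0,0,-0.15,0,0,0]
    - [0,0,-0.1,0,0,0]
    - [0,0,0,0,0,0]
    - [0,0,0,0,0,0]

```text
time: 5.78
eef_pos: [0.4114, 0.3792, 0.2438]
ee_rot: [3.141, -0.001, 1.191]
ft_force: [-0.5, -0.2, -1.1]
width: 0.0292
```

```bash
python3 - <<'E'
from bench import state, imaging
from h import *
f=imaging.grab_frame("wrist"); cv2.imwrite("pics/w3.png",f["img"])
s=state();print(s["eef_pos"],s["ee_rot"],s["ft_force"],s["width"],s["joint_pos"])
f=load("scene0.npz");W=cloud(f)
m=(W[...,1]<.19)&(W[...,1]>-.2)&(W[...,0]>.5)&(W[...,0]<.66)&(W[...,2]<.3); print("flap top",np.nanmax(W[m][:,2]),W[m][np.nanargmax(W[m][:,2])])
f=load("top0.npz");W=cloud(f)
m=(W[...,1]<-.1)&(W[...,0]>.3)&(W[...,0]<.8)&(W[...,2]>.03)&(W[...,2]<.3);print(np.nanmax(W[m][:,2]),W[m][:,1].min())
E
```

```text
[0.41065401 0.37861574 0.24224192] [-3.14053498e+00  1.76843654e-03  1.19148488e+00] [ 0.89844794  0.72888948 -1.90631555] 0.029245607300077702 [ 6.20304294e-01  2.33932438e-01  1.47246508e+00 -6.68737660e-05
  1.43725466e+00  9.99625649e-01]
flap top 0.14917504629743158 [ 0.57680147 -0.07924104  0.14917505]
0.2999984111219054 -0.8502646987838844
```

View pics/w3.png

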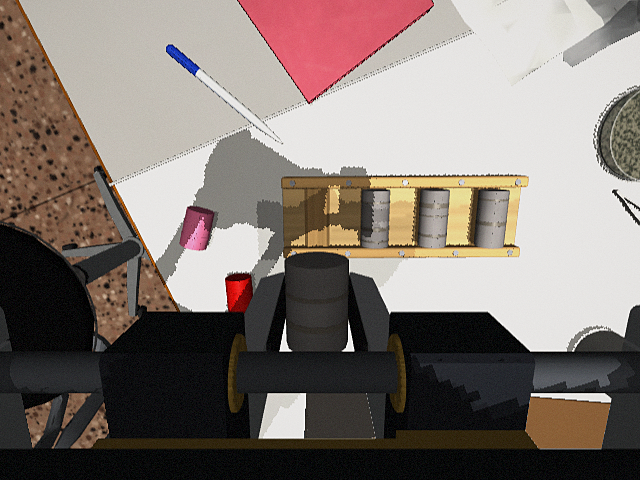

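The short plug is in the jaws at (318,300) and groove 0 is now empty at (317,215). Now I carry it over the carton to the spares rack.

>>> servo_tool:
  steps:
    - [-0.077,0.056,0,0,0,0]
    - [-0.158,0.1135,0,0,0,0]
    - [-0.158,0.1135,0,0,0,0]
    - [-0.158,0.1135,0,0,0,0]
    - [-0.158,0.1135,0,0,0,0]
    - [-0.158,0.1135,0,0,0,0]
    - [-0.158,0.1135,0,0,0,0]
    - [-0.158,0.1135,0,0,0,0]
    - [-0.158,0.1135,0,0,0,0]
    - [-0.158,0.1135,0,0,0,0]
    - [-0.158,0.1135,0,0,0,0]
    - [-0.158,0.1135,0,0,0,0]

```text
time: 6.83
eef_pos: [0.5179, -0.0562, 0.2408]
ee_rot: [-3.136, 0.001, 1.191]
ft_force: [0.4, -0.0, -0.8]
width: 0.0296
```

>>> servo_tool:
  steps:
    - [-0.158,0.1135,0,0,0,0]
    - [-0.158,0.1135,0,0,0,0]
    - [-0.158,0.1135,0,0,0,0]
    - [-0.158,0.1135,0,0,0,0]
    - [-0.158,0.1135,0,0,0,0]
    - [-0.158,0.1135,0,0,0,0]
    - [-0.077,0.056,0,0,0,0]
    - [0,0,0,0,0,-0.049]
    - [0,0,0,0,0,-0.049]
    - [0,0,0,0,0,-0.049]
    - [0,0,0,0,0,0]
    - [0,0,0,0,0,0]

```text
time: 7.83
eef_pos: [0.5795, -0.2992, 0.2409]
ee_rot: [-3.138, -0.002, 1.497]
ft_force: [-0.2, 0.3, -0.8]
width: 0.0294
```

```bash
python3 - <<'E'
from bench import state, imaging
from h import *
f=imaging.grab_frame("wrist"); np.savez("w4.npz",**f);cv2.imwrite("pics/w4.png",f["img"])
s=state();print(s["eef_pos"],s["ee_rot"],s["ft_force"],s["width"],s["joint_pos"])
E
```

```text
[ 0.57966661 -0.29919273  0.24153059] [-3.13858367e+00 -1.58758415e-03  1.49702572e+00] [ 0.09586505  0.48501336 -0.46354408] 0.029494885010953455 [-5.83022544e-01  3.80857972e-01  1.25948428e+00 -8.09992528e-05
  1.50465156e+00 -5.09248835e-01]
```

View pics/w4.png

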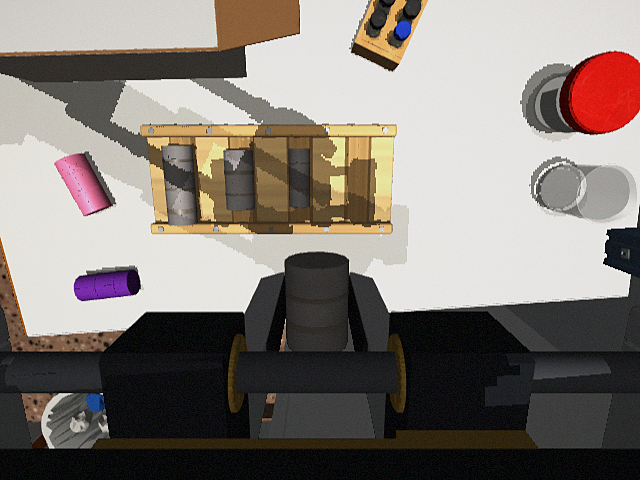

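The wrist view shows the spares rack: long plug (180,185), 60 mm plug (239,179), thin plug (299,178), free groove (360,180). The pink (83,183) and purple (107,285) look-alikes are off the rack.

```bash
python3 - <<'E'
from h import *
f=load("w4.npz");W=cloud(f)
r=rackfit(f,(130,405,110,245));print(r)
c=np.array(r[0])/1000;a=np.radians(r[2]-90);ex=np.array([np.cos(a),np.sin(a)]);ey=np.array([-ex[1],ex[0]])
S=W[110:245,130:405].reshape(-1,3);d=S[:,:2]-c;X=d@ex;Y=d@ey
for x in np.arange(-.136,.137,.004):
    m=(abs(X-x)<.002)&(abs(Y)<.015); print(round(x*1000),(np.nanmedian(S[m,2])*1000).round(1) if m.any() else None,end="; ")
print()
for y in np.arange(-.06,.061,.002):
    m=(abs(Y-y)<.001)&(abs(X-.06)<.008); print(round(y*1000),(np.nanmedian(S[m,2])*1000).round(1) if m.any() else None,end="; ")
print()
for xc in(-.093,-.031,.031):
    m=(S[:,2]>(.023 if xc>0 else .028))&(abs(X-xc)<.025)&(abs(Y)<.044)&(S[:,2]<.05)
    print(xc,cv2.minAreaRect(S[m,:2].astype(np.float32)*1000), "x",np.percentile(X[m],[2,50,98]).round(4),"y",np.percentile(Y[m],[1,50,99]).round(4))
m=W[...,2]>.01
# jar
print(W[90,600],W[185,600],c+.093*ex)
E
```

```text
((532.4690551757812, -254.9622802734375), (112.67510986328125, 260.4441833496094), 85.80256652832031)
-136 0.5; -132 7.4; -128 8.4; -124 8.4; -120 8.6; -116 8.8; -112 None; -108 32.2; -104 35.9; -100 38.7; -96 40.2; -92 40.5; -88 39.4; -84 37.4; -80 27.9; -76 8.5; -72 8.4; -68 8.4; -64 8.4; -60 8.4; -56 8.2; -52 8.3; -48 None; -44 34.2; -40 37.5; -36 39.6; -32 40.3; -28 40.2; -24 38.6; -20 35.3; -16 10.4; -12 8.5; -8 8.3; -4 8.4; 0 8.4; 4 8.4; 8 8.4; 12 8.4; 16 8.4; 20 23.1; 24 28.9; 28 31.2; 32 31.8; 36 30.6; 40 26.8; 44 9.9; 48 8.2; 52 8.4; 56 8.3; 60 8.4; 64 8.3; 68 8.3; 72 8.2; 76 8.4; 80 10.1; 84 13.4; 88 11.2; 92 8.8; 96 9.9; 100 12.3; 104 13.3; 108 8.4; 112 8.3; 116 8.4; 120 8.4; 124 8.3; 128 8.2; 132 0.7; 136 0.4; 
-60 None; -58 None; -56 21.9; -54 21.5; -52 22.5; -50 22.7; -48 22.4; -46 19.6; -44 8.4; -42 8.0; -40 8.1; -38 8.8; -36 8.1; -34 8.2; -32 8.3; -30 8.5; -28 8.3; -26 8.2; -24 8.2; -22 8.3; -20 8.5; -18 8.6; -16 8.2; -14 8.8; -12 8.6; -10 8.5; -8 8.0; -6 8.7; -4 8.5; -2 8.6; 0 8.3; 2 8.3; 4 8.1; 6 8.4; 8 8.2; 10 8.2; 12 8.2; 14 8.2; 16 8.3; 18 8.0; 20 8.3; 22 8.2; 24 8.3; 26 8.3; 28 8.4; 30 8.4; 32 8.3; 34 8.6; 36 8.4; 38 8.2; 40 8.4; 42 8.2; 44 9.0; 46 21.8; 48 22.7; 50 22.6; 52 22.7; 54 22.5; 56 21.7; 58 0.5; 60 0.5; 
-0.093 ((440.1267395019531, -252.3223876953125), (79.695068359375, 29.020055770874023), 86.08660125732422) x [-0.1053 -0.0891 -0.0787] y [-0.0431 -0.0025  0.0355]
-0.031 ((502.01019287109375, -251.34890747070312), (59.6341552734375, 29.375062942504883), 84.13568115234375) x [-0.0438 -0.0285 -0.0168] y [-0.0276  0.0024  0.0307]
0.031 ((563.701171875, -254.3136749267578), (59.8389778137207, 21.092636108398438), 85.34619903564453) x [0.0211 0.0315 0.0407] y [-0.0263  0.0039  0.0327]
[ 0.83174032 -0.1963553   0.0730661 ] [ 0.87258303 -0.28448514  0.02816187] [ 0.62521961 -0.26176928]
```

>>> servo_tool:
  steps:
    - [0.101,0.1065,0,0,0,0]
    - [0.101,0.1065,0,0,0,0]
    - [0,0,0.08,0,0,0]
    - [0,0,0.15,0,0,0]
    - [0,0,0.15,0,0,0]
    - [0,0,0.15,0,0,0]
    - [0,0,0.15,0,0,0]
    - [0,0,0.15,0,0,0]
    - [0,0,0.08,0,0,0]
    - [0,0,0,0,0,0]
    - [0,0,0,0,0,0]
    - [0,0,0,0,0,0]

```text
time: 8.88
eef_pos: [0.6267, -0.2628, 0.0627]
ee_rot: [3.14, 0.001, 1.499]
ft_force: [0.7, -1.0, -0.4]
width: 0.0295
```

```bash
python3 - <<'E'
from bench import state, imaging
from h import *
f=imaging.grab_frame("wrist"); np.savez("w5.npz",**f);cv2.imwrite("pics/w5.png",f["img"])
for i in range(3):
    s=state();print(s["eef_pos"],s["ee_rot"],s["ft_force"],s["width"])
E
```

```text
[ 0.62697429 -0.26299345  0.06327159] [3.13855844e+00 1.44101817e-03 1.49894223e+00] [ 0.42429397 -0.32519725 -0.45733799] 0.029574370709248524
[ 0.62697429 -0.26299345  0.06327159] [3.13855844e+00 1.44101817e-03 1.49894223e+00] [ 0.42429397 -0.32519725 -0.45733799] 0.029574370709248524
[ 0.62697429 -0.26299345  0.06327159] [3.13855844e+00 1.44101817e-03 1.49894223e+00] [ 0.42429397 -0.32519725 -0.45733799] 0.029574370709248524
```

View pics/w5.png

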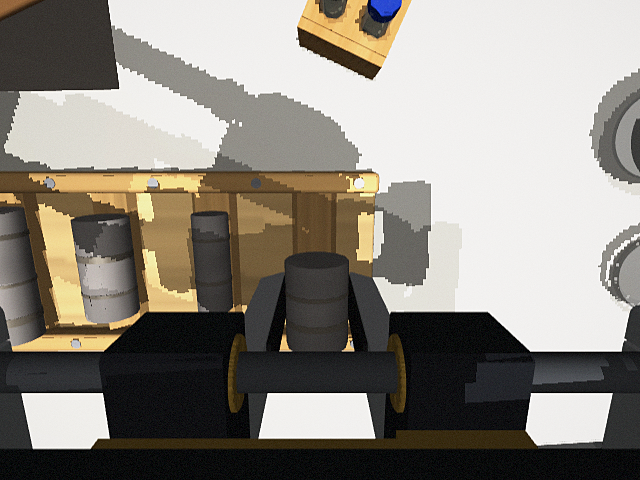

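The plug at (317,300) lines up with the groove at (314,225). I'll lower gently with a small sideways correction.

>>> servo_tool:
  steps:
    - [0.004,-0.009,0.08,0,0,0]
    - [0,0,0.07,0,0,0]
    - [0,0,0.05,0,0,0]
    - [0,0,0.02,0,0,0]
    - [0,0,0.01,0,0,0]
    - [0,0,0,0,0,0]
    - [0,0,0,0,0,0]

```text
time: 9.52
eef_pos: [0.6246, -0.2619, 0.0163]
ee_rot: [3.14, 0.001, 1.499]
ft_force: [0.7, -0.6, -1.6]
width: 0.0294
```

>>> servo_tool:
  steps:
    - [0,0,0.005,0,0,0]
    - [0,0,0.005,0,0,0]
    - [0,0,0,0,0,0]
    - [0,0,0,0,0,0]

```text
time: 9.85
eef_pos: [0.6247, -0.2619, 0.0143]
ee_rot: [3.14, 0.001, 1.499]
ft_force: [0.9, 0.0, 2.9]
width: 0.0291
```

>>> servo_tool:
  steps:
    - [0,0,0.0025,0,0,0]
    - [0,0,0,0,0,0]
    - [0,0,0,0,0,0]

```text
time: 10.1
eef_pos: [0.6248, -0.2619, 0.0142]
ee_rot: [3.14, 0.001, 1.499]
ft_force: [0.2, 0.5, 4.5]
width: 0.0296
```

>>> servo_tool:
  steps:
    - [0,0,0,0,0,0]
    - [0,0,0,0,0,0]
    - [0,0,0,0,0,0]
    - [0,0,0,0,0,0]
    - [0,0,0,0,0,0]
    - [0,0,-0.05,0,0,0]
    - [0,0,-0.1,0,0,0]
    - [0,0,-0.15,0,0,0]
    - [0,0,-0.15,0,0,0]
    - [0,0,-0.15,0,0,0]
    - [0,0,-0.1,0,0,0]
    - [0,0,-0.1,0,0,0]
  jaw: 0.56

```text
time: 11.1
eef_pos: [0.6243, -0.2617, 0.1758]
ee_rot: [3.139, 0.001, 1.499]
ft_force: [-0.0, 0.4, -0.1]
width: 0.0412
```

>>> servo_tool:
  steps:
    - [-0.0525,-0.15,0,0,0,0]
    - [-0.0525,-0.15,0,0,0,0]
    - [-0.0525,-0.15,0,0,0,0]
    - [-0.0525,-0.15,0,0,0,0]
    - [0,0,0,0,0,0]
    - [0,0,0,0,0,0]
  jaw: 0.45

```text
time: 11.6
eef_pos: [0.5003, -0.2953, 0.1741]
ee_rot: [3.14, 0.001, 1.497]
ft_force: [1.1, 0.5, 0.5]
width: 0.0519
```

```bash
python3 - <<'E'
from bench import state, imaging
from h import *
f=imaging.grab_frame("wrist"); np.savez("w6.npz",**f);cv2.imwrite("pics/w6.png",f["img"])
s=state();print(s["eef_pos"],s["ee_rot"],s["ft_force"],s["width"])
W=cloud(f);c=np.array([.5325,-.255]);a=np.radians(-4.2);ex=np.array([np.cos(a),np.sin(a)]);ey=np.array([-ex[1],ex[0]])
S=W[60:290].reshape(-1,3);d=S[:,:2]-c;X=d@ex;Y=d@ey
for xc in(-.093,-.031,.031,.093):
    m=(S[:,2]>(.023 if xc==.031 else .028))&(abs(X-xc)<.025)&(abs(Y)<.043)&(S[:,2]<.05)
    print(xc,cv2.minAreaRect(S[m,:2].astype(np.float32)*1000), "x",np.percentile(X[m],[2,98]).round(4),"y",np.percentile(Y[m],[1,99]).round(4),np.percentile(S[m,2],[50,95]))
E
```

```text
[ 0.50152375 -0.29515245  0.17395517] [3.13971754e+00 5.90620260e-04 1.49821437e+00] [ 0.6488476  -0.36741597  0.02040205] 0.05156772824807411
-0.093 ((439.8374328613281, -252.08282470703125), (78.17729187011719, 29.205190658569336), 85.8610610961914) x [-0.1057 -0.0788] y [-0.0421  0.0349] [0.03857903 0.041036  ]
-0.031 ((501.6800537109375, -251.39852905273438), (59.560115814208984, 29.45632553100586), 85.83397674560547) x [-0.0447 -0.0174] y [-0.0277  0.031 ] [0.03855969 0.04100214]
0.031 ((563.3831176757812, -254.29141235351562), (59.820316314697266, 21.355384826660156), 85.78570556640625) x [0.0207 0.0403] y [-0.0263  0.0327] [0.03037981 0.03239525]
0.093 ((624.471435546875, -262.09649658203125), (42.049644470214844, 28.842626571655273), 85.81963348388672) x [0.0786 0.1052] y [-0.0209  0.0207] [0.03825518 0.04095046]
```

View pics/w6.png

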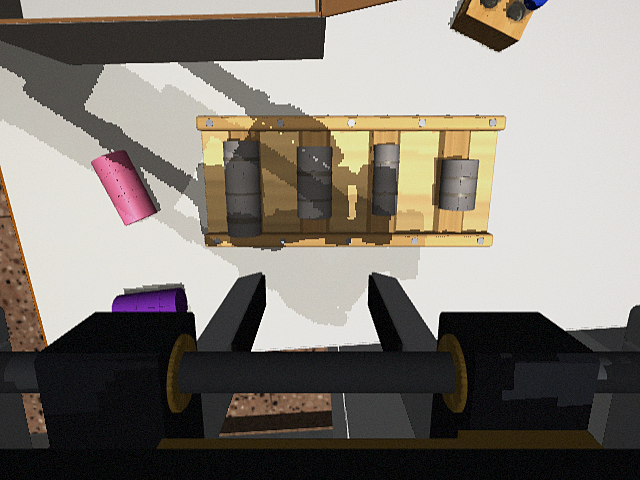

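The short plug lies level in the free groove at (459,185), measured 42 mm long and on the groove line. The spare at (314,183) measures 59.6 x 29.5 mm with its top at 41 mm, so it is spare_match. I'll grasp it.

>>> servo_tool:
  steps:
    - [0.1095,-0.006,0,0,0,0]
    - [0.1095,-0.006,0,0,0,0]
    - [0,0,0.1,0,0,0]
    - [0,0,0.15,0,0,0]
    - [0,0,0.15,0,0,0]
    - [0,0,0.11,0,0,0]
    - [0,0,0,0,0,0]
    - [0,0,0,0,0,0]
    - [0,0,0,0,0,0]

```text
time: 12.4
eef_pos: [0.5038, -0.2515, 0.0721]
ee_rot: [3.139, 0.001, 1.5]
ft_force: [-0.3, -0.5, 0.8]
width: 0.0519
```

>>> servo_tool:
  steps:
    - [0,-0.007,0.1,0,0,0]
    - [0,0,0.1,0,0,0]
    - [0,0,0.06,0,0,0]
    - [0,0,0.028,0,0,0]
    - [0,0,0,0,0,0]
    - [0,0,0,0,0,0]

```text
time: 12.9
eef_pos: [0.5019, -0.2516, 0.0147]
ee_rot: [3.139, 0.001, 1.499]
ft_force: [0.3, -0.1, -0.6]
width: 0.0517
```

>>> servo_tool:
  steps:
    - [0,0,0,0,0,0]
    - [0,0,0,0,0,0]
    - [0,0,0,0,0,0]
    - [0,0,0,0,0,0]
    - [0,0,0,0,0,0]
    - [0,0,0,0,0,0]
    - [0,0,0,0,0,0]
    - [0,0,0,0,0,0]
  jaw: 0.8
  newtons: 20

```text
time: 13.57
eef_pos: [0.5016, -0.2513, 0.0141]
ee_rot: [3.14, 0.001, 1.499]
ft_force: [1.6, 1.0, 5.0]
width: 0.0294
```

>>> servo_tool:
  steps:
    - [0,0,-0.03,0,0,0]
    - [0,0,-0.06,0,0,0]
    - [0,0,-0.12,0,0,0]
    - [0,0,-0.15,0,0,0]
    - [0,0,-0.18,0,0,0]
    - [0,0,-0.18,0,0,0]
    - [0,0,-0.18,0,0,0]
    - [0,0,-0.15,0,0,0]
    - [0,0,-0.1,0,0,0]
    - [0,0,0,0,0,0]
    - [0,0,0,0,0,0]

```text
time: 14.48
eef_pos: [0.5001, -0.2507, 0.2433]
ee_rot: [-3.141, 0.0, 1.499]
ft_force: [0.0, 0.5, -0.7]
width: 0.0296
```

>>> servo_tool:
  steps:
    - [0.068,-0.017,0,0,0,0]
    - [0.185,-0.0466,0,0,0,0]
    - [0.185,-0.0466,0,0,0,0]
    - [0.185,-0.0466,0,0,0,0]
    - [0.185,-0.0466,0,0,0,0]
    - [0.185,-0.0466,0,0,0,0]
    - [0.185,-0.0466,0,0,0,0]
    - [0.185,-0.0466,0,0,0,0]
    - [0.185,-0.0466,0,0,0,0]
    - [0.185,-0.0466,0,0,0,0]
    - [0.185,-0.0466,0,0,0,0]
    - [0.185,-0.0466,0,0,0,0]

```text
time: 15.48
eef_pos: [0.4216, 0.1779, 0.2408]
ee_rot: [-3.136, 0.002, 1.5]
ft_force: [1.2, -1.1, -2.7]
width: 0.0294
```

>>> servo_tool:
  steps:
    - [0.185,-0.0466,0,0,0,0]
    - [0.185,-0.0466,0,0,0,0]
    - [0.185,-0.0466,0,0,0,0]
    - [0.185,-0.0466,0,0,0,0]
    - [0.068,-0.017,0,0,0,0]
    - [0,0,0,0,0,0.0483]
    - [0,0,0,0,0,0.0483]
    - [0,0,0,0,0,0.0483]
    - [0,0,0,0,0,0]
    - [0,0,0,0,0,0]

```text
time: 16.32
eef_pos: [0.3941, 0.3398, 0.2412]
ee_rot: [-3.139, 0.004, 1.199]
ft_force: [0.5, -0.4, -1.1]
width: 0.0293
```

```bash
python3 - <<'E'
from bench import state, imaging
from h import *
f=imaging.grab_frame("wrist"); np.savez("w7.npz",**f);cv2.imwrite("pics/w7.png",f["img"])
s=state();print(s["eef_pos"],s["ee_rot"],s["ft_force"],s["width"],s["time"])
W=cloud(f);c=np.array([.4975,.3447]);a=np.radians(-21.45);ex=np.array([np.cos(a),np.sin(a)]);ey=np.array([-ex[1],ex[0]])
S=W[:300].reshape(-1,3);d=S[:,:2]-c;X=d@ex;Y=d@ey
for y in np.arange(-.05,.051,.001):
    m=(abs(Y-y)<.0005)&(abs(X+.093)<.012)&(S[:,2]<.06); print(round(y*1000),(np.nanmedian(S[m,2])*1000).round(1) if m.any() else None,end="; ")
print()
for x in np.arange(-.136,-.04,.002):
    m=(abs(X-x)<.001)&(abs(Y)<.025)&(S[:,2]<.06); print(round(x*1000),(np.nanmedian(S[m,2])*1000).round(1) if m.any() else None,end="; ")
print()
for xc in(-.031,.031,.093):
    m=(S[:,2]>.028)&(abs(X-xc)<.025)&(abs(Y)<.031)&(S[:,2]<.05)
    print(xc,cv2.minAreaRect(S[m,:2].astype(np.float32)*1000),"y",np.percentile(Y[m],[1,99]).round(4))
E
```

```text
[0.3945026  0.33981856 0.24167722] [-3.13936358e+00  2.99771780e-03  1.19854569e+00] [ 0.23210998 -0.1898979  -1.29110573] 0.029117525914756373 16.3667
-50 0.2; -49 0.1; -48 0.2; -47 None; -46 None; -45 None; -44 None; -43 21.9; -42 22.0; -41 22.5; -40 22.5; -39 22.1; -38 21.9; -37 22.2; -36 22.4; -35 22.5; -34 22.2; -33 21.2; -32 14.0; -31 11.4; -30 11.4; -29 11.4; -28 12.4; -27 11.5; -26 11.5; -25 11.3; -24 12.0; -23 11.1; -22 11.2; -21 11.5; -20 11.4; -19 11.7; -18 12.4; -17 11.7; -16 12.2; -15 12.0; -14 11.8; -13 12.0; -12 11.5; -11 11.9; -10 11.4; -9 11.7; -8 11.6; -7 11.2; -6 11.6; -5 12.1; -4 11.3; -3 11.8; -2 11.8; -1 12.0; 0 12.2; 1 11.5; 2 12.1; 3 11.2; 4 11.6; 5 12.5; 6 11.5; 7 11.6; 8 11.9; 9 11.6; 10 11.4; 11 11.5; 12 11.9; 13 12.1; 14 11.6; 15 11.6; 16 11.6; 17 11.7; 18 10.8; 19 12.1; 20 12.8; 21 11.7; 22 12.1; 23 11.5; 24 12.5; 25 11.4; 26 11.4; 27 11.7; 28 12.1; 29 11.9; 30 12.1; 31 11.9; 32 11.9; 33 20.1; 34 21.6; 35 21.7; 36 22.5; 37 22.5; 38 22.3; 39 22.4; 40 22.6; 41 22.6; 42 22.1; 43 22.3; 44 21.7; 45 19.9; 46 0.7; 47 -0.1; 48 0.0; 49 0.4; 50 0.3; 
-136 0.3; -134 0.5; -132 0.1; -130 8.0; -128 8.4; -126 8.3; -124 8.4; -122 8.5; -120 8.4; -118 8.2; -116 8.4; -114 8.2; -112 8.4; -110 8.2; -108 8.4; -106 9.0; -104 12.7; -102 13.8; -100 12.5; -98 11.2; -96 10.0; -94 9.3; -92 8.7; -90 9.7; -88 11.2; -86 12.3; -84 13.5; -82 13.4; -80 10.4; -78 8.5; -76 8.3; -74 8.3; -72 8.3; -70 8.2; -68 8.3; -66 8.3; -64 8.4; -62 8.3; -60 8.3; -58 8.5; -56 8.4; -54 8.3; -52 8.3; -50 8.3; -48 8.2; -46 8.8; -44 30.4; -42 34.8; 
-0.031 ((469.0936279296875, 357.2145690917969), (59.30757141113281, 28.98309326171875), 68.20140838623047) y [-0.0274  0.0307]
0.031 ((526.708740234375, 334.64410400390625), (59.24283981323242, 29.1768798828125), 68.7244644165039) y [-0.0276  0.0308]
0.093 ((583.825927734375, 311.303466796875), (59.508392333984375, 29.18187713623047), 68.03701782226562) y [-0.0284  0.03  ]
```

View pics/w7.png

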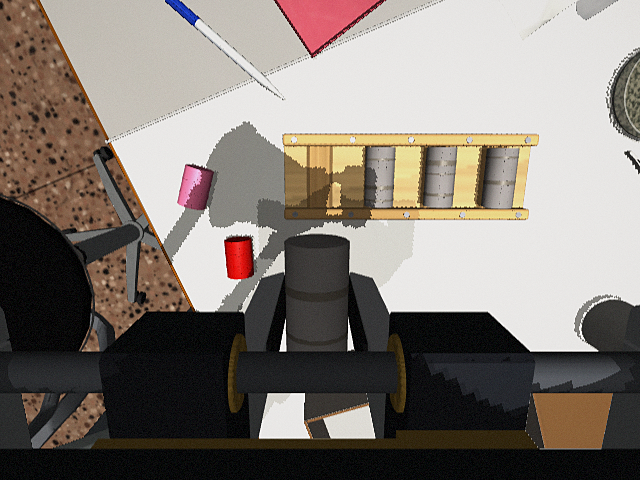

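The matching plug is held at (318,290), and the empty groove 0 at (318,180) measures 64.7 mm between the rails. Its centre comes out at (0.4115, 0.3792), which agrees with where the short plug lay. I'll move over it and lower partway.

>>> servo_tool:
  steps:
    - [0.1075,0.0045,0,0,0,0]
    - [0.1075,0.0045,0,0,0,0]
    - [0,0,0.08,0,0,0]
    - [0,0,0.15,0,0,0]
    - [0,0,0.15,0,0,0]
    - [0,0,0.15,0,0,0]
    - [0,0,0.15,0,0,0]
    - [0,0,0.15,0,0,0]
    - [0,0,0.05,0,0,0]
    - [0,0,0,0,0,0]
    - [0,0,0,0,0,0]
    - [0,0,0,0,0,0]

```text
time: 17.37
eef_pos: [0.4147, 0.3805, 0.069]
ee_rot: [3.14, -0.003, 1.196]
ft_force: [-0.1, 0.8, -0.9]
width: 0.0296
```

```bash
python3 - <<'E'
from bench import state, imaging
from h import *
f=imaging.grab_frame("wrist"); np.savez("w8.npz",**f);cv2.imwrite("pics/w8.png",f["img"])
s=state();print(s["eef_pos"],s["ee_rot"],s["ft_force"],s["width"],s["time"])
W=cloud(f); R=s["ee_rot"]; 
# front end of held plug, along rack y
c=np.array([.4975,.3447]);a=np.radians(-21.45);ex=np.array([np.cos(a),np.sin(a)]);ey=np.array([-ex[1],ex[0]])
S=W[200:330,285:350].reshape(-1,3);m=(S[:,2]>.06)&(S[:,2]<.12);d=S[m,:2]-c
print("held y",np.nanpercentile(d@ey,[1,50,99]),"x",np.nanpercentile(d@ex,[1,50,99]),"z",np.nanpercentile(S[m,2],[50,95]))
E
```

```text
[0.41475622 0.38062958 0.06928416] [ 3.1394098  -0.00326615  1.19619285] [-0.69653455  0.70148269 -0.50483007] 0.029362303273638507 17.4167
held y [-0.00675894  0.01619283  0.03290622] x [-0.10482207 -0.09014183 -0.07563051] z [0.09293628 0.09572631]
```

View pics/w8.png

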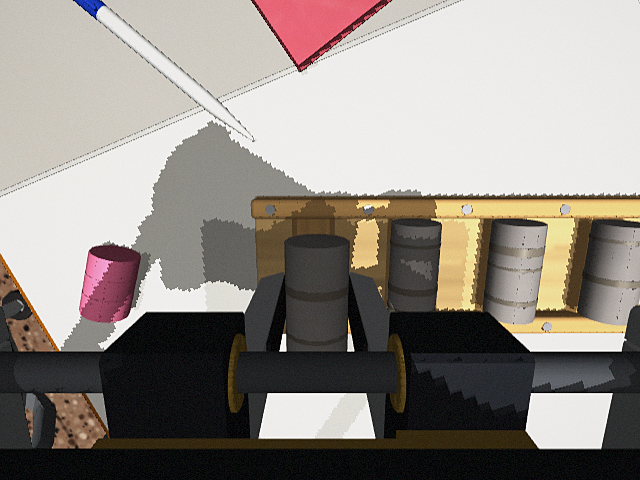

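The held plug reads about 2.5 mm past the groove centre along both rack axes, and the camera and the pose reading agree on this. I'll correct it before lowering.

>>> servo_tool:
  steps:
    - [-0.0115,-0.0125,0.04,0,0,0]
    - [0,0,0.06,0,0,0]
    - [0,0,0.03,0,0,0]
    - [0,0,0,0,0,0]
    - [0,0,0,0,0,0]
    - [0,0,0,0,0,0]

```text
time: 17.92
eef_pos: [0.4106, 0.3787, 0.0418]
ee_rot: [3.141, -0.001, 1.196]
ft_force: [-0.6, 0.1, -0.7]
width: 0.0296
```

```bash
python3 - <<'E'
from bench import state, imaging
from h import *
for i in range(2):
    f=imaging.grab_frame("wrist")
    s=state();print(s["eef_pos"],s["ee_rot"],s["ft_force"])
cv2.imwrite("pics/w9.png",f["img"])
W=cloud(f)
c=np.array([.4975,.3447]);a=np.radians(-21.45);ex=np.array([np.cos(a),np.sin(a)]);ey=np.array([-ex[1],ex[0]])
S=W[200:330,285:350].reshape(-1,3);m=(S[:,2]>.05)&(S[:,2]<.12);d=S[m,:2]-c
print("held y",np.nanpercentile(d@ey,[1,50,99]),"x",np.nanpercentile(d@ex,[1,50,99]),"z",np.nanpercentile(S[m,2],[50,95]))
e=s["eef_pos"][:2]-c; print("tcp rack",e@ex,e@ey)
E
```

```text
[0.41064192 0.37875563 0.04189283] [ 3.14088551e+00 -9.91886355e-04  1.19592370e+00] [ 0.13613445 -0.19642943 -1.23182168]
[0.41065361 0.37873275 0.04189065] [ 3.14087773e+00 -9.69273127e-04  1.19597165e+00] [-1.09187634 -0.62699128 -1.51964208]
held y [-0.00983542  0.01249111  0.02978508] x [-0.10787258 -0.09316086 -0.07866877] z [0.06596273 0.06862312]
tcp rack -0.09327656072391291 -8.324195698127673e-05
```

View pics/w9.png

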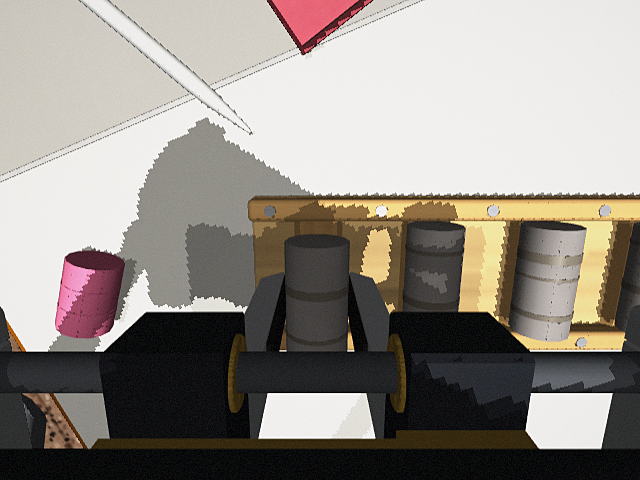

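The plug is now within about 0.6 mm of the groove centre both ways: its far end reads +29.8 mm against the rail at about +32.7 mm. I'll lower it gently.

>>> servo_tool:
  steps:
    - [0.003,0.003,0.03,0,0,0]
    - [0,0,0.03,0,0,0]
    - [0,0,0.03,0,0,0]
    - [0,0,0.02,0,0,0]
    - [0,0,0.015,0,0,0]
    - [0,0,0,0,0,0]
    - [0,0,0,0,0,0]

```text
time: 18.6
eef_pos: [0.4108, 0.3786, 0.016]
ee_rot: [-3.141, 0.001, 1.196]
ft_force: [0.7, -0.9, -1.4]
width: 0.0294
```

>>> servo_tool:
  steps:
    - [0,0,0.005,0,0,0]
    - [0,0,0.005,0,0,0]
    - [0,0,0,0,0,0]
    - [0,0,0,0,0,0]

```text
time: 18.93
eef_pos: [0.4111, 0.3788, 0.0145]
ee_rot: [3.141, -0.0, 1.196]
ft_force: [-0.0, 1.3, -1.8]
width: 0.0294
```

>>> servo_tool:
  steps:
    - [0,0,0.004,0,0,0]
    - [0,0,0.003,0,0,0]
    - [0,0,0,0,0,0]
    - [0,0,0,0,0,0]

```text
time: 19.27
eef_pos: [0.4115, 0.3789, 0.0141]
ee_rot: [3.14, -0.001, 1.196]
ft_force: [0.2, -1.4, 5.4]
width: 0.0297
```

Contact came at the seated height (TCP 14.1 mm, the same as when gripped) with 5 N. I'll release and rise.

>>> servo_tool:
  steps:
    - [0,0,0,0,0,0]
    - [0,0,0,0,0,0]
    - [0,0,0,0,0,0]
    - [0,0,0,0,0,0]
    - [0,0,0,0,0,0]
    - [0,0,-0.05,0,0,0]
    - [0,0,-0.1,0,0,0]
    - [0,0,-0.15,0,0,0]
    - [0,0,-0.15,0,0,0]
    - [0,0,-0.15,0,0,0]
    - [0,0,-0.15,0,0,0]
    - [0,0,-0.15,0,0,0]
  jaw: 0.54

```text
time: 20.27
eef_pos: [0.4107, 0.3786, 0.1952]
ee_rot: [3.141, -0.001, 1.196]
ft_force: [0.4, -0.3, 0.5]
width: 0.043
```

>>> servo_tool:
  steps:
    - [-0.15,0,-0.05,0,0,0]
    - [-0.15,0,0,0,0,0]
    - [0,0,0,0,0,0]
    - [0,0,0,0,0,0]

```text
time: 20.6
eef_pos: [0.3885, 0.3222, 0.2041]
ee_rot: [3.141, -0.001, 1.195]
ft_force: [-0.4, -0.1, -0.4]
width: 0.0432
```

```bash
python3 - <<'E'
from bench import state, imaging
from h import *
f=imaging.grab_frame("wrist");cv2.imwrite("pics/w10.png",f["img"])
t=imaging.grab_frame("top"); np.savez("top1.npz",**t)
s=state();print(s["eef_pos"],s["ft_force"],s["width"],s["time"])
t0=load("top0.npz")
cv2.imwrite("pics/cmp.png",np.vstack([t0["img"][90:350,150:490],t["img"][90:350,150:490]]))
W=cloud(f)
c=np.array([.4975,.3447]);a=np.radians(-21.45);ex=np.array([np.cos(a),np.sin(a)]);ey=np.array([-ex[1],ex[0]])
S=W[:290].reshape(-1,3);d=S[:,:2]-c;X=d@ex;Y=d@ey
for xc in(-.093,-.031,.031,.093):
    m=(S[:,2]>.028)&(abs(X-xc)<.025)&(abs(Y)<.0325)&(S[:,2]<.05)
    print(xc,cv2.minAreaRect(S[m,:2].astype(np.float32)*1000),"y",np.percentile(Y[m],[1,99]).round(4),"z",np.percentile(S[m,2],[95]))
m=(abs(X+.093)<.004)
for y in(-.025,-.01,.01,.025):
    k=m&(abs(Y-y)<.004)&(S[:,2]<.06);print(y,np.nanmedian(S[k,2]))
E
```

```text
[0.38935829 0.32340109 0.20336809] [-0.6655926   1.09881255 -1.34223852] 0.043101594660431716 20.7
-0.093 ((411.307373046875, 378.6639404296875), (59.98563003540039, 29.371309280395508), 68.96533966064453) y [-0.029   0.0295] z [0.0409668]
-0.031 ((469.4416809082031, 357.3802490234375), (60.000389099121094, 29.659013748168945), 68.41255187988281) y [-0.028   0.0311] z [0.04096716]
0.031 ((526.6395874023438, 334.820068359375), (59.873382568359375, 29.19270133972168), 67.83165740966797) y [-0.0277  0.031 ] z [0.04092161]
0.093 ((583.7777709960938, 311.62139892578125), (59.9732666015625, 29.628154754638672), 68.36837768554688) y [-0.0283  0.03  ] z [0.04086851]
-0.025 0.040023357887420244
-0.01 0.04028114775614701
0.01 0.04039356954746092
0.025 0.040182744918389746
```

View pics/w10.png

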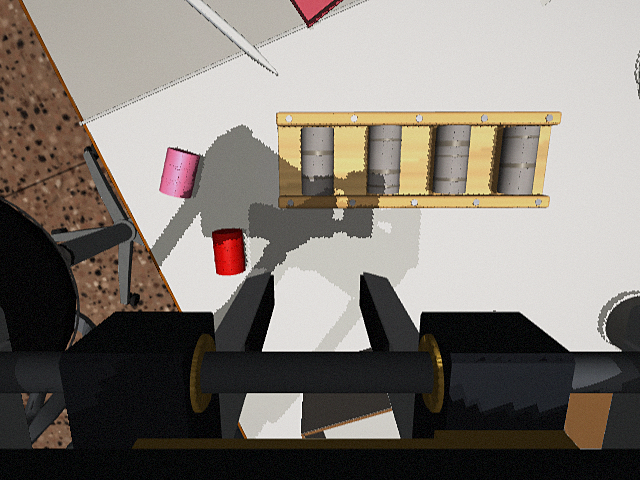

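View pics/cmp.png

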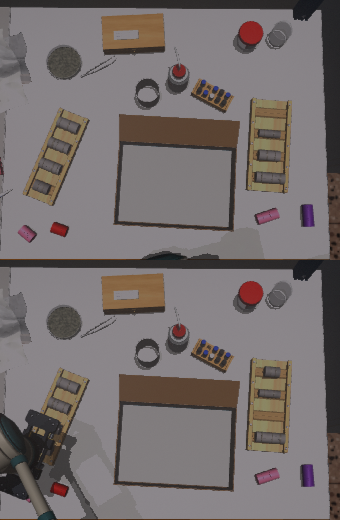

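The wrist view shows four equal plugs in the set rack, with the new one at (317,160) level and seated between the rails. In the before and after top views the spares rack has the short plug in its far groove and the match's groove empty; everything else is where it was. I'm handing in.

```bash
python3 -c "
from bench import workorder
print(workorder.sign_off())"
```

```text
the job is handed in; nothing more can be done
None
```

The swap is done and handed in at about 20.7 s of the 69 s allowed. The 42 mm plug from set-rack groove 0 now lies in free groove 3 of the spares rack. The 30 x 60 mm spare from spares-rack groove 1 lies in set-rack groove 0.

**Last checks:**
- **Spare in the set rack:** it measures 60.0 x 29.4 mm and lies level, with its top at about 40 mm, the same as the other three. It sits between the rails with roughly 3 mm to spare at each end.
- **Short plug in the spares rack:** it measured 42.0 x 28.8 mm, on the groove line. That was at 11.6 s, close up, before I took the spare. The last look at it was the top view only.
- **Forces:** each plug was let go at its seated height, with 4.5 to 5.4 N on the wrist.
- **Everything else:** the before and after top views show nothing else moved, though the arm hid part of the set-rack side in the last one. The wrist view shows all four set plugs and the pink and red look-alikes in place.

**One disagreement:** just before the final lowering, the arm was about 2.5 mm off the groove centre along both rack axes. The camera and the pose reading agreed on this, and I corrected it before setting the spare down. No check failed.

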